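# Unnest the beakers and pack the steriliser basket with culture bottles

## Robot

A 6-joint arm with a two-finger parallel gripper is mounted at the origin on the work surface. World frame = base frame: x ahead of the robot, y to its left, z up, the work surface at z = 0. Lengths are in m, angles in rad, forces in N, time in s.
With the tool pointing down it reaches from about 0.275 to 0.875 m from the base axis. Payload 12.5 kg.
Tool frame: the origin (TCP) lies on the centre line of the jaws, within the pads' length; the fingertips stand r.finger_overhang ahead of it and the grasp point (between the pads) lies 3 mm ahead of it (r.finger_overhang is the distance from the TCP to the fingertips, in m); z points along the fingers, y is the line along which they close (so a half turn about z gives the same grasp; the last joint's range is limited). The gripper opens to 85 mm and grips with 20 to 120 N. Pads are 22 mm wide; open, the fingers measure 114 mm over their backs; the gripper's body (76 mm by 85 mm) begins 54 mm behind the grasp point. The pads swing forward as they close: fully open they stand 13 mm farther back than shut.
Start: joints at [1.19, 0.351, 1.652, -0, 1.139, -0.085], TCP at [0.16, 0.526, 0.253] pointing down, gripper open.
Joint ranges: [-2.75, 2.75], [-0.79, 2.1], [0.01, 2.65], [-1.57, 4.71], [0.07, 3.14], [-2.87, 2.87]. Speed limits (rad/s): [2.22, 2.22, 2.79, 3.14, 3.14, 3.14].

## Interface

Orientations are given as a unit quaternion [x, y, z, w].
In Python, from cell import r, optics gives the robot as it stands. The module is installed in compiled form; this text tells all that it offers. Calls block until the motion is done:
- r.move_to(position, orientation): joint-space move of the TCP to a pose.
- r.move_linear(position, rot=None, vel=0.15): straight line of the TCP; rot=None keeps the orientation; vel is the mean speed in m/s.
- r.set_joints(angles): joint-space move.
- r.set_gripper(opening, squeeze=None): opening from 0.0 (shut) to 1.0 (fully open); squeeze is the grip in N (None keeps the last); returns when the fingers have stopped.
- r.sleep(seconds).
- r.inverse_kinematics(position, orientation): joint angles nearest the present ones, or None.
- optics.get_image(name): name is "scene" or "top"; returns a dict with "pixels" (420x560x3 uint8, red, green, blue), "depth" (420x560 float32, m along the optical axis (not along the pixel's ray), 0 where there is no reading), "fx", "fy", "cx", "cy" (pixels), "camera_from_world" (4x4, takes a point from world to camera coordinates). Camera axes: x right, y down, z forward; pixel columns grow to the right and rows downward; lengths in m; the calibration is good to about 2 mm. A picture is of the moment at which its call begins.
A pose or a line that the arm cannot do raises r.PlanningError and nothing moves.
- r.hand_in(): hands the job in; it is judged then, once.
Readings, each from a call of its own:
- r.current_t(): time.
- r.current_q(): joint angles.
- r.current_qvel(): joint speeds.
- r.current_effort(): joint torques, N m.
- r.current_tool_pos(): TCP position.
- r.current_ee_rot(): TCP orientation.
- r.current_contact_force(): force on the tool from outside, world axes, zero at the start.
- r.current_torque(): the same for the moment, N m.
- r.current_opening(): opening from 0.0 (shut) to 1.0 (fully open).
- r.current_finger_force(): force on a finger pad.
Only numpy, scipy, OpenCV 4.12 (cv2) and the standard library are available. Lean on these libraries where they do the work, as an engineer would, in place of code of your own. Each camera call takes 0.05 s, during which the arm holds its last target. There are 200 camera calls.

## Task

Clear the round steriliser basket: pull the three nested beakers apart and stand each upright, fully on the pad of its own size (smallest on smallest), while no bottle is in the basket yet. Then pack every culture bottle from the bench upright into the basket in honeycomb fashion, one in the middle and the others in a ring round it, all standing on the basket floor.

Things in the scene. Friction and masses are not known exactly. Their poses are not given: they have to be found in the camera images.
- basket: round steriliser basket of perforated steel, fixed, open-topped: inner diameter 166 mm, outer 177 mm, wall 65 mm high; inner floor 5 mm above the bench. Origin: centre of its underside, z up. At the start the beakers are nested at its centre with 2 mm play: small in medium in large, each on the bottom of the next, rims 40 mm apart (75, 115 and 155 mm above the basket floor).
- beaker_large_mid (a point): the large straight-sided aluminium beaker, blue band just below its rim: outer diameter 66 mm, 75 mm tall, wall 2.5 mm, bottom 3 mm, open top, 200 g. Point on its axis half-way up (37.5 mm above its underside); z along its axis, upwards. Starts nested (see basket).
- beaker_medium_mid (a point): the medium straight-sided aluminium beaker, green band just below its rim: outer diameter 54 mm, 112 mm tall, wall 2.5 mm, bottom 3 mm, open top, 160 g. Point on its axis half-way up (56 mm above its underside); z along its axis, upwards. Starts nested (see basket).
- beaker_small_mid (a point): the small straight-sided aluminium beaker, orange band just below its rim: outer diameter 43 mm, 149 mm tall, wall 2.5 mm, bottom 3 mm, open top, 120 g. Point on its axis half-way up (74.5 mm above its underside); z along its axis, upwards. Starts nested (see basket).
- pad_large: the large parking pad: flat black rubber disc fixed to the bench, diameter 108 mm, 4 mm thick, with a blue ring and grey centre. Origin: centre of its underside, on the bench. The large beaker belongs on it.
- pad_medium: the medium parking pad: flat black rubber disc fixed to the bench, diameter 86 mm, 4 mm thick, with a green ring and grey centre. Origin: centre of its underside, on the bench. The medium beaker belongs on it.
- pad_small: the small parking pad: flat black rubber disc fixed to the bench, diameter 68 mm, 4 mm thick, with an orange ring and grey centre. Origin: centre of its underside, on the bench. The small beaker belongs on it.
- bottle0_mid (a point): amber culture bottle: round body 52 mm in diameter and 66 mm high (foot bevelled to 47 mm), shoulder narrowing up to 84 mm, then a straight white cap 22 mm in diameter from 84 to 127 mm (top); about 220 g, most of it in a heavy base. Point on its axis 63.5 mm above its underside; z along its axis, upwards. May be absent.
- bottle1_mid (a point): amber culture bottle: round body 52 mm in diameter and 66 mm high (foot bevelled to 47 mm), shoulder narrowing up to 84 mm, then a straight white cap 22 mm in diameter from 84 to 127 mm (top); about 220 g, most of it in a heavy base. Point on its axis 63.5 mm above its underside; z along its axis, upwards. May be absent.
- bottle2_mid (a point): amber culture bottle: round body 52 mm in diameter and 66 mm high (foot bevelled to 47 mm), shoulder narrowing up to 84 mm, then a straight white cap 22 mm in diameter from 84 to 127 mm (top); about 220 g, most of it in a heavy base. Point on its axis 63.5 mm above its underside; z along its axis, upwards. May be absent.
- bottle3_mid (a point): amber culture bottle: round body 52 mm in diameter and 66 mm high (foot bevelled to 47 mm), shoulder narrowing up to 84 mm, then a straight white cap 22 mm in diameter from 84 to 127 mm (top); about 220 g, most of it in a heavy base. Point on its axis 63.5 mm above its underside; z along its axis, upwards. May be absent.
- bottle4_mid (a point): amber culture bottle: round body 52 mm in diameter and 66 mm high (foot bevelled to 47 mm), shoulder narrowing up to 84 mm, then a straight white cap 22 mm in diameter from 84 to 127 mm (top); about 220 g, most of it in a heavy base. Point on its axis 63.5 mm above its underside; z along its axis, upwards. May be absent.
- bottle5_mid (a point): amber culture bottle: round body 52 mm in diameter and 66 mm high (foot bevelled to 47 mm), shoulder narrowing up to 84 mm, then a straight white cap 22 mm in diameter from 84 to 127 mm (top); about 220 g, most of it in a heavy base. Point on its axis 63.5 mm above its underside; z along its axis, upwards. May be absent.
- bottle6_mid (a point): amber culture bottle: round body 52 mm in diameter and 66 mm high (foot bevelled to 47 mm), shoulder narrowing up to 84 mm, then a straight white cap 22 mm in diameter from 84 to 127 mm (top); about 220 g, most of it in a heavy base. Point on its axis 63.5 mm above its underside; z along its axis, upwards. May be absent.

How it is judged:
By the outcome, as a careful person would: the job done as asked, in the order asked, and still so for the second after the job is handed in, with the robot touching nothing.
Of bottle0, bottle1, bottle2, bottle3, bottle4, bottle5, bottle6 only 5 to 7 are there at a start; the rules pass over those that are not, and their reading is None.
At some moment in a run one of bottle0, bottle1, bottle2, bottle3, bottle4, bottle5, bottle6 may be knocked a few centimetres aside while the robot is not near it.
It also fails if it takes over 210 s, if anything falls off the work surface, if the arm or the gripper's body presses on something with over 40 N, if the wrist force passes 120 N, or if a joint passes its speed limit or range.

## Working session

There is one attempt and no reset: what is moved stays moved. The work goes in short steps, each a Python script; the robot and the scene stay as the last script left them, time stands still between calls to the robot, and variables do not carry over. Pictures are saved under pics/ and viewed, at most 14 in all, crops included, and the job is handed in when it is done.

```bash
mkdir -p pics; cat > h.py <<'E'
import numpy as np, cv2
from cell import r, optics
def shot(name, save=None):
    im=optics.get_image(name)
    if save: cv2.imwrite('pics/'+save, im['pixels'][:,:,::-1])
    return im
def pt(im,u,v,z):
    "ray of pixel onto plane at height z"
    T=np.linalg.inv(im['camera_from_world']); d=T[:3,:3]@[(u-im['cx'])/im['fx'],(v-im['cy'])/im['fy'],1]
    o=T[:3,3]; return o+d*(z-o[2])/d[2]
def cloud(im):
    v,u=np.mgrid[:420,:560]; d=im['depth']; T=np.linalg.inv(im['camera_from_world'])
    c=np.stack([(u-im['cx'])/im['fx']*d,(v-im['cy'])/im['fy']*d,d],-1)
    return c@T[:3,:3].T+T[:3,3]
E
python3 - <<'E'
from h import *
for n in('top','scene'):
    im=shot(n,n+'0.png'); print(n,im['fx'],np.linalg.inv(im['camera_from_world']).round(3).tolist())
print(r.finger_overhang,r.current_t(),r.current_ee_rot())
E
```

```text
top 437.01016200052106 [[0.005, -0.987, 0.158, 0.311], [-1.0, -0.003, 0.013, 0.003], [-0.012, -0.158, -0.987, 1.307], [0.0, 0.0, 0.0, 1.0]]
scene 480.7013576472164 [[-0.491, 0.748, -0.447, 1.047], [0.871, 0.428, -0.24, 0.262], [0.012, -0.507, -0.862, 1.068], [0.0, 0.0, 0.0, 1.0]]
0.022 0.1 [ 1.47367875e-01  9.89081616e-01 -5.00926408e-04 -1.24501004e-04]
```

View pics/top0.png

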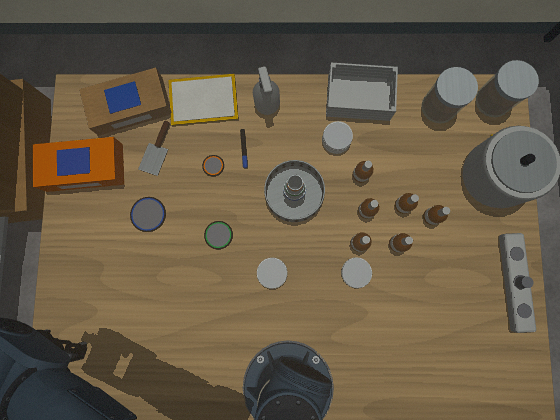

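View pics/scene0.png

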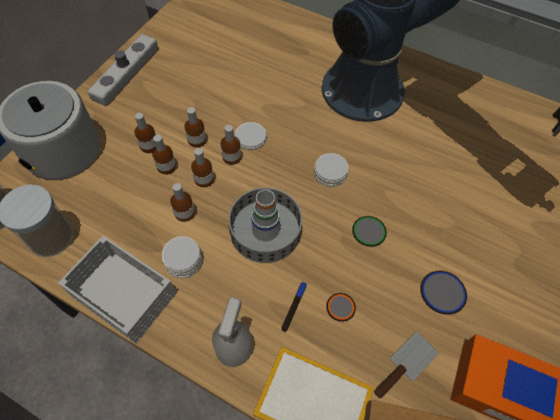

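The top view shows 6 bottles, with caps near (367,163), (375,202), (413,197), (444,210), (406,238) and (365,237). The basket with the beakers is at (294,191). The large, medium and small pads are at (148,214), (218,235) and (213,166). The scene view agrees with this.

```bash
cat >> h.py <<'E'
def blobs(im,mask,lo=5,hi=10**6):
    n,l,s,c=cv2.connectedComponentsWithStats(mask.astype(np.uint8))
    return [(c[i],s[i],l==i) for i in range(1,n) if lo<=s[i][4]<=hi]
def caps(im,lo=12):
    "cap top centres: near-white points at 127 mm above the bench, away from basket"
    P=cloud(im); px=im['pixels'].astype(int)
    m=(abs(P[...,2]-.127)<.007)&(im['depth']>0)&(px.min(-1)>90)
    out=[]
    for c,s,l in blobs(im,m,lo,300):
        if s[2]<22 and s[3]<22: out.append(np.r_[pt(im,*c,.127)[:2],s[4],np.median(P[l][:,2])])
    return np.array(out)
def ring(im,hue,z):
    hsv=cv2.cvtColor(im['pixels'],cv2.COLOR_RGB2HSV); m=(abs(hsv[...,0].astype(int)-hue)<12)&(hsv[...,1]>110)&(hsv[...,2]>40)
    m=cv2.dilate(m.astype(np.uint8),np.ones((3,3)))
    res=[]
    for c in cv2.findContours(m,cv2.RETR_EXTERNAL,cv2.CHAIN_APPROX_NONE)[0]:
        if len(c)<25: continue
        q=np.array([pt(im,u,v,z)[:2] for u,v in c[:,0]]); (x,y),rad=cv2.minEnclosingCircle((q*1000).astype(np.float32)); 
        res.append((round(x,1),round(y,1),round(rad,1),c[:,0].mean(0).round()))
    return res
E
python3 - <<'E'
from h import *
np.set_printoptions(precision=4,suppress=True)
for n in('top','scene'):
    im=shot(n); print(n); print(caps(im))
    for h,k in((115,'blue'),(60,'green'),(8,'orange')):
        for q in ring(im,h,.004):
            if 20<q[2]<70: print(k,q)
    P=cloud(im); 
    m=(P[...,0]>.3)&(P[...,0]<.7)&(abs(P[...,1])<.2)
    for lo,hi,R in((.152,.168,.03),(.112,.13,.035),(.075,.084,.04),(.057,.0685,.1)):
        q=m&(P[...,2]>lo)&(P[...,2]<hi); 
        for c,s,l in blobs(im,q,12):
            X=P[l]; (x,y),rad=cv2.minEnclosingCircle((X[:,:2]*1000).astype(np.float32)); print('z',lo,c.round(),s[4],x,y,rad,X[:,2].max())
E
```

```text
top
[[ 0.6201 -0.2208 44.      0.1258]
 [ 0.5256 -0.3455 49.      0.1267]
 [ 0.5099 -0.2348 44.      0.1261]
 [ 0.491  -0.4288 45.      0.1262]
 [ 0.4108 -0.2091 49.      0.1255]
 [ 0.4095 -0.3248 48.      0.126 ]]
blue (496.3, 425.5, 53.7, array([147., 214.]))
blue (659.7, 134.5, 21.5, array([244., 161.]))
blue (659.5, 665.1, 67.7, array([ 73., 161.]))
blue (868.4, 525.9, 67.5, array([122.,  97.]))
green (433.6, 209.4, 43.4, array([218., 235.]))
orange (-75.8, -281.3, 20.4, array([388., 417.]))
orange (-75.7, -145.9, 21.8, array([339., 416.]))
orange (17.0, 540.8, 29.4, array([ 97., 379.]))
orange (30.2, 172.1, 69.0, array([227., 372.]))
orange (76.5, 543.7, 21.0, array([ 98., 360.]))
orange (79.0, 199.5, 36.4, array([217., 359.]))
orange (71.8, -112.5, 38.2, array([330., 361.]))
orange (124.4, -157.7, 36.3, array([343., 343.]))
orange (139.9, -24.9, 28.4, array([296., 337.]))
orange (141.1, 35.0, 23.4, array([275., 337.]))
orange (145.6, -211.2, 28.4, array([361., 334.]))
orange (184.3, -135.5, 24.5, array([333., 322.]))
orange (199.0, -577.0, 32.3, array([487., 317.]))
orange (230
[... 4260 characters left out ...]
9990942852
z 0.112 [264. 212.] 157 560.8847045898438 -14.740382194519043 27.08984375 0.12999921494816713
z 0.075 [233. 142.] 32 409.59515380859375 -199.12445068359375 14.527746200561523 0.08334172281465235
z 0.075 [265. 222.] 116 561.0829467773438 -14.550711631774902 32.72816848754883 0.0839721315095533
z 0.057 [234. 149.] 37 417.6400146484375 -190.65890502929688 16.926856994628906 0.06844422255579641
z 0.057 [265. 220.] 511 559.4301147460938 -15.347161293029785 89.83612823486328 0.06847414215259673
z 0.057 [188. 205.] 40 620.2646484375 -197.72482299804688 16.485416412353516 0.06831353011856844
z 0.057 [264. 228.] 53 571.8942260742188 -9.003060340881348 29.834121704101562 0.06844116971264991
```

```bash
cat >> h.py <<'E'
def down(th):
    "tool pointing down, closing line (tool y) at world angle th"
    a=(th+np.pi/2)/2; return [np.cos(a),np.sin(a),0,0]
def rad(p): return np.arctan2(p[1],p[0])
def goto(p,z,th=None): r.move_to([p[0],p[1],z],down(rad(p) if th is None else th))
def lin(p,z,vel=.2): r.move_linear([p[0],p[1],z],vel=vel)
def beaker(src,dst,zg,zl,zp):
    goto(src,zl); lin(src,zg); r.set_gripper(0.0,50)
    t=r.current_t(); o=r.current_opening()
    lin(src,zl); f=r.current_contact_force(); print('t',t,'open',o,'F',np.round(f,2))
    goto(dst,zl); lin(dst,zp+.03); lin(dst,zp,.05); print('F down',np.round(r.current_contact_force(),2),r.current_t())
    r.set_gripper(1.0); lin(dst,zl,.3); print('end',r.current_t())
E
python3 - <<'E'
from h import *
im=shot('top'); im2=shot('scene')
a,b=pt(im,213.3,165.6,.004),pt(im2,341,306.5,.004); print(a,b)
S=(a+b)[:2]/2
r.set_gripper(1.0)
beaker((.5605,-.0165),S,.148,.29,.1425)
shot('top','top1.png'); shot('scene','scene1.png')
E
```

```text
[0.64592613 0.22981737 0.004     ] [0.64580601 0.23544956 0.004     ]
t 4.25 open 0.4900241923404261 F [-0.93  0.5  -0.97]
F down [-0.49  0.75 -1.1 ] 7.6167
end 8.7583
```

View pics/scene1.png

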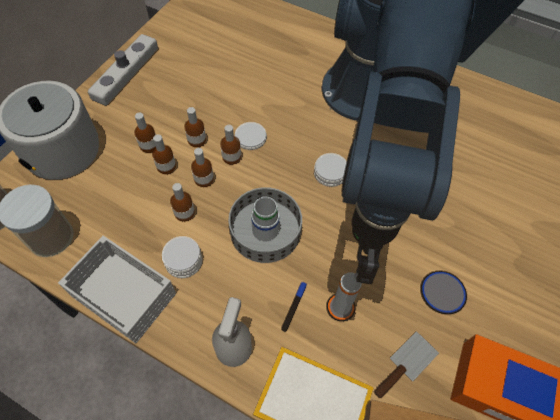

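The small beaker stands on its pad at (342,305), and the medium one is still nested in the large at (265,212). Next are the medium and large beakers.

```bash
python3 - <<'E'
from h import *
beaker((.5605,-.0165),(.433,.2113),.108,.25,.1045)
beaker((.5605,-.0165),(.495,.4275),.068,.25,.0675)
goto((.45,.0),.30)
np.set_printoptions(precision=4,suppress=True)
for n in('top','scene'):
    im=shot(n,n+'2.png'); P=cloud(im); print(n)
    for k,c,z,R in(('S',(.646,.2325),.153,.0215),('M',(.433,.2113),.116,.027),('L',(.495,.4275),.079,.033)):
        m=(np.hypot(P[...,0]-c[0],P[...,1]-c[1])<.06)&(abs(P[...,2]-z)<.006); X=P[m]
        print(k,m.sum(),(cv2.minEnclosingCircle((X[:,:2]*1000).astype(np.float32)) if m.sum() else 0),X[:,2].max() if m.sum() else 0)
    m=(np.hypot(P[...,0]-.5605,P[...,1]+.0165)<.1)&(abs(P[...,2]-.063)<.004); X=P[m]; print('basket',cv2.minEnclosingCircle((X[:,:2]*1000).astype(np.float32)))
    print(caps(im))
E
python3 -c "
import cv2,numpy as np
a=cv2.imread('pics/top2.png')[90:300,80:360];b=cv2.imread('pics/scene2.png')[120:330,200:480]
cv2.imwrite('pics/c2.png',cv2.resize(np.vstack([a,b]),None,fx=1.4,fy=1.4))"
```

```text
t 11.1583 open 0.625816723972116 F [-0.37 -0.1  -1.66]
F down [-6.79 -2.39 21.11] 14.5083
end 15.5667
t 17.9833 open 0.7623141775820848 F [-0.28  0.25 -2.64]
F down [-7.77 -6.03 16.6 ] 22.35
end 23.45
top
S 55 ((645.8135375976562, 232.3373260498047), 22.377880096435547) 0.15593724903515982
M 64 ((432.7593994140625, 210.2256317138672), 27.194252014160156) 0.11926444565572991
L 82 ((495.1629638671875, 425.9172058105469), 33.4283332824707) 0.08277591375356486
basket ((615.2947387695312, -21.51021957397461), 68.90653991699219)
[[ 0.6464 -0.2632 43.      0.1259]
 [ 0.5256 -0.3455 49.      0.1263]
 [ 0.5097 -0.2346 47.      0.1262]
 [ 0.491  -0.4288 45.      0.1259]
 [ 0.4108 -0.2091 49.      0.1261]
 [ 0.4096 -0.3246 49.      0.1262]]
scene
S 114 ((645.06787109375, 233.2113037109375), 22.252788543701172) 0.15776535450462914
M 121 ((432.04400634765625, 211.7479248046875), 28.22661018371582) 0.11901064611774481
L 173 ((494.21087646484375, 429.0994567871094), 34.40254211425781) 0.0825803497936578
basket ((559.0651245117188, -15.720765113830566), 90.30726623535156)
[[ 0.4092 -0.3215 49.      0.1259]
 [ 0.4906 -0.4253 50.      0.1254]
 [ 0.4102 -0.2067 55.      0.1264]
 [ 0.525  -0.3418 57.      0.1259]
 [ 0.5098 -0.2316 56.      0.126 ]
 [ 0.6456 -0.26   65.      0.1258]
 [ 0.8513  0.0896 19.      0.1232]
 [ 0.8678  0.0731 27.      0.1216]]
```

View pics/c2.png

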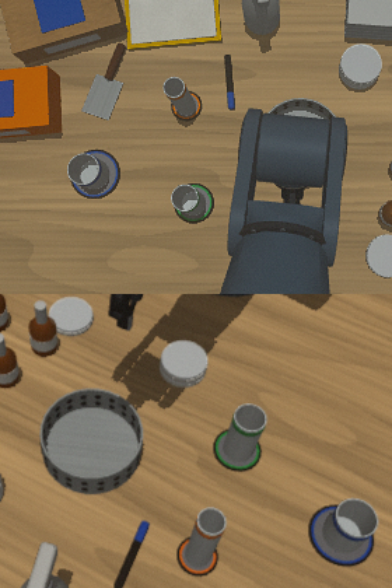

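The medium and large beakers are on their pads, with rims within 1 mm of target. The basket is empty. One bottle has been knocked to (0.646,-0.261). Next I'll put in the middle bottle and one ring bottle.

```bash
cat >> h.py <<'E'
np.set_printoptions(precision=4,suppress=True)
B=np.array([.5605,-.0165])
def look(save=None):
    "averaged cap centres on the bench, from both views"
    goto((.45,0),.30)
    a,b=(caps(shot(n,save and n+save)) for n in('top','scene')); out=[]
    for p in a[:,:2]:
        d=np.hypot(*(b[:,:2]-p).T)
        if d.min()<.009 and np.hypot(*(p-B))>.12: out.append((p+b[d.argmin(),:2])/2+[.0005,0])
    s=[q[:2] for q in b if np.hypot(*(q[:2]-B))<.08]
    return np.array(out),np.array(s)
def bottle(dst):
    c,_=look(); p=c[np.argmin(np.hypot(*(c-B).T))]   # nearest to the basket first
    r.set_gripper(.6); goto(p,.19); lin(p,.110); r.set_gripper(0.0,50); o=r.current_opening()
    lin(p,.28,.3); f=r.current_contact_force(); goto(dst,.28); lin(dst,.14,.3)
    lin(dst,.116,.05); g=r.current_contact_force()
    print('pick',p,'open',round(o,3),'F',np.round(f,1),'down',np.round(g,1),'t',r.current_t(),flush=True)
    assert .2<o<.33
    r.set_gripper(.42); lin(dst,.28,.3)
def slot(k,R=.0545,a0=np.radians(60),st=np.radians(62)):
    return B+R*np.array([np.cos(a0+st*k),np.sin(a0+st*k)])
E
python3 - <<'E'
from h import *
bottle(B); bottle(slot(0))
c,s=look('3.png'); print(c,s,B,slot(0))
E
python3 -c "
import cv2,numpy as np
b=cv2.imread('pics/scene3.png')[90:300,130:350]
cv2.imwrite('pics/c3.png',cv2.resize(b,None,fx=2,fy=2))"
```

```text
pick [ 0.5101 -0.2332] open 0.244 F [-0.2 -0.4 -1.6] down [-2.   0.4  4. ] t 30.7417
pick [ 0.411  -0.2079] open 0.244 F [ 0.7  0.4 -2.5] down [-2.9 -0.1  6.2] t 37.6417
[[ 0.6466 -0.2617]
 [ 0.5256 -0.3438]
 [ 0.4914 -0.4271]
 [ 0.4098 -0.3231]] [[ 0.5576 -0.0174]
 [ 0.5846  0.0308]] [ 0.5605 -0.0165] [0.5877 0.0307]
```

View pics/c3.png

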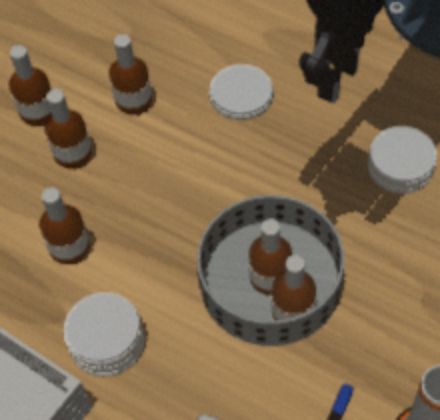

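The two bottles stand correctly at the centre and in the first ring slot, crop (270,260) and (294,290). The remaining four go in now.

```bash
python3 - <<'E'
from h import *
for k in (1,2,3,4): bottle(slot(k))
c,s=look('4.png'); print(c,(s-B)*1000,[np.round((slot(k)-B)*1000,1) for k in range(5)])
goto((.35,.3),.3); shot('top','top5.png'); print(r.current_t())
E
python3 -c "
import cv2,numpy as np
b=cv2.imread('pics/scene4.png')[140:300,180:350]; a=cv2.imread('pics/top5.png')[110:270,210:380]
cv2.imwrite('pics/c4.png',cv2.resize(np.hstack([a,b]),None,fx=2.3,fy=2.3))"
```

```text
pick [ 0.6466 -0.2615] open 0.245 F [ 0.3 -0.1 -4. ] down [-5.5 -0.1 12.5] t 45.4
pick [ 0.5259 -0.3436] open 0.245 F [ 0.7  1.3 -3.8] down [-2.2  0.9  5.4] t 52.75
pick [ 0.4099 -0.3229] open 0.243 F [-0.2  0.2 -2.3] down [-3.5  0.5  9.4] t 59.8
pick [ 0.4913 -0.4271] open 0.242 F [-0.  -0.3 -3.4] down [-2.3  0.6  8.8] t 67.6667
[] [[-57.9445  -4.7641]
 [-25.3344 -50.948 ]
 [ -3.6851  -0.3469]
 [-31.7027  47.124 ]
 [ 30.8707 -43.3266]
 [ 24.4407  47.1526]] [array([27.2, 47.2]), array([-28.9,  46.2]), array([-54.4,  -3.8]), array([-22.2, -49.8]), array([ 33.6, -42.9])]
70.6917
```

View pics/c4.png

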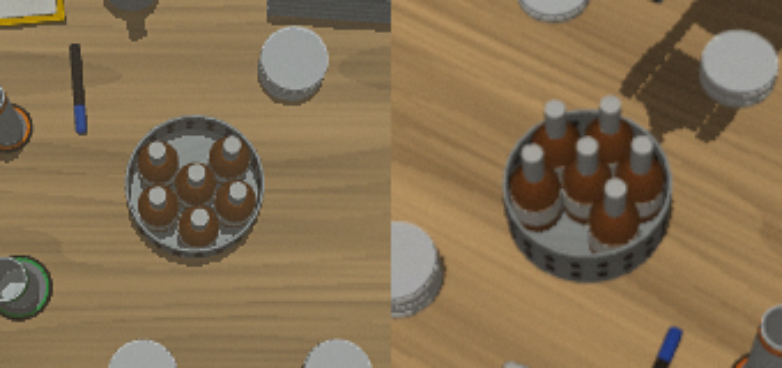

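View pics/top5.png

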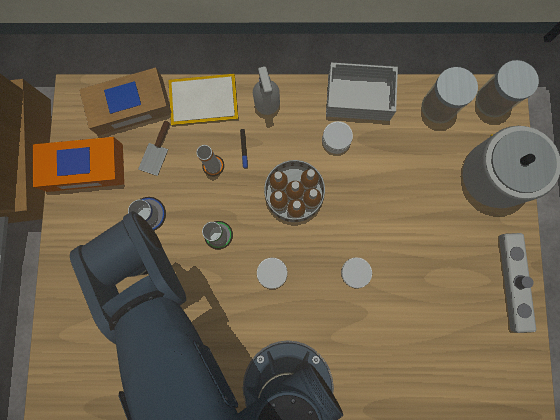

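All six bottles stand in the basket, one in the middle at (295,187) and five around it. The beakers are on their pads at (205,153), (215,233) and (142,213). I'll check the cap heights for level, then hand in.

```bash
python3 - <<'E'
from h import *
c=caps(shot('top'));print(c)
n=[q for q in c if np.hypot(*(q[:2]-B))<.08]
if len(n)==6 and np.ptp([q[3] for q in n])<.004: print(r.hand_in())
E
```

```text
[[ 0.5951 -0.0613 46.      0.1311]
 [ 0.5893  0.0283 37.      0.1307]
 [ 0.5614 -0.0191 38.      0.1303]
 [ 0.5393 -0.0682 39.      0.1312]
 [ 0.5326  0.0283 42.      0.1307]
 [ 0.5062 -0.0226 44.      0.1305]]
the job is handed in; nothing more can be done
None
```

The job is handed in at about 71 s of the 210 s allowed: all three beakers stand on their own pads, and all six bottles on the bench are upright on the basket floor, one in the middle and five in a ring round it; no verdict was returned.

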